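# Free the dust box's filter panel with a screwdriver

## Task

Take the big flat-bladed screwdriver from its wooden block and use it to turn both slotted fasteners on the dust box a quarter turn anticlockwise (seen from above), so that their tongues swing off the wooden panel and it springs up at both ends, still in its opening. Then put the screwdriver back in its block, standing upright with its collar down on the wood. Touch the box and panel only with the screwdriver, not with the gripper, and leave the other things on the bench where they are.

Things in the scene. Friction and masses are not known exactly. Their poses are not given: they have to be found in the camera images.
- dustbox: Low plywood dust box fixed on the bench, 230 (x) x 340 (y) x 70 mm high, pipe stub 50 mm long on its +x side. Origin: underside centre. A 126 x 206 mm opening in its top (long side along y) holds the panel. A round slotted steel fastener stands on the top at each end of the panel, on the box's y axis, 130 mm from the centre (A on +y, B on -y). The box may be on either side of the bench.
- panel: Loose dark wooden panel 120 (x) x 200 (y) x 12 mm, 0.25 kg, origin: underside centre; wire handle 90 mm long along y, its top 29 mm above the panel. Two spring plungers below press it up against the fasteners' tongues; closed, its top is flush with the box's top (70 mm); an end whose tongue has swung clear springs up 9 mm and stays located in the opening.
- panel_end_a (a point): Point on the panel's top face, 5 mm in from its +y end, on the middle line. About 70.5 mm above the box's underside when held down, about 80 mm when sprung up.
- panel_end_b (a point): The same point at the panel's -y end.
- cam_a (a joint): Angle of fastener A (box's +y end), rad: 0 = tongue pointing straight in over the panel (box's -y); grows anticlockwise seen from above to a stop at 1.57, tongue along the panel's end. Starts between 0 and 0.2; the tongue clears the panel from about 1.15. Turns with stiff friction (0.1 to 0.2 N m) and stays where it is left.
- cam_b (a joint): Angle of fastener B (at the box's -y end), same meaning: 0 = tongue pointing in over the panel (+y of the box), anticlockwise to the stop at 1.57.
- cam_a_slot (a point): On fastener A's axis at the top of its head, 90.5 mm above the bench; z up. Head 48 mm across, one straight slot right across it along this point's x axis, which is also where the tongue points (52 mm long from the axis, 14 mm wide, 6 mm thick, under the head). Slot 7 mm wide, 11 mm deep, open at both ends, mouth bevelled to 15 mm wide over its top 4 mm.
- cam_b_slot (a point): The same point on fastener B.
- driver: Big flat screwdriver, 140 mm, 0.18 kg, upright in the block. Origin: middle of the blade's tip; z runs up the tool, x along the blade's width. Blade 24 mm wide, 4 thick, 22 long; shank 11 thick; collar 40 across, 60 to 66 mm above the tip; square wood handle 27 x 27 mm (flats facing x and y) from 66 to 140. In the block its tip is 5 mm above the bench. In a slot it has 0.13 rad of play each way.
- block: Wooden tool block fixed on the bench, 100 (x) x 80 (y) x 65 mm high, origin: centre of its underside, with an upright through hole 30 mm (x) by 14 mm (y) in the middle, in which the driver stands, hanging by its collar on the block's top. The driver stands in it with its blade along the block's x axis, within 0.1 rad.
- block_hole (a point): Centre of the mouth of the block's hole, 65 mm above the bench; x along the hole's long side.
- mallet: Bystander: turned wooden carving mallet standing on its head, 76 mm wide, 195 mm high. Origin: underside centre.
- chisel: Bystander: carving chisel lying on the bench, 220 mm long along its x, 22 mm high. Origin: below its middle, on the bench.
- clamp: Bystander: F-clamp lying on the bench, 220 x 100 mm, 26 mm high. Origin: on the bench below the middle of its bar.
- sander: Bystander: cork sanding block 110 x 65 x 32 mm. Origin: underside centre.
Mind the look-alikes: they are no part of the job. What is shaped like the block but red or turquoise is not meant.

How it is judged (in metres and radians):
On the way:
1. both fasteners have been turned a quarter turn and the panel has sprung up at both ends (value of joint each of cam_a, cam_b above 1.25 rad and z of each of panel_end_a, panel_end_b in the frame of dustbox above 0.0745 m), for 0.2 s.
At the end, for the whole second after the job is handed in: Both fasteners are turned past 1.25 rad; both panel ends are 4 to 20 mm above flush, the panel within 15 mm of its place; the screwdriver is at rest in the block, upright within 0.12 rad, within 14 mm of the hole's centre, its collar at most 7 mm above the block (all of step 1 and z of each of panel_end_a, panel_end_b in the frame of dustbox below 0.09 m and horizontal distance between panel and dustbox below 0.015 m and horizontal distance between driver and block_hole below 0.014 m and z of driver in the frame of block below 0.012 m and angle between driver's own z axis and vertical below 0.12 rad and linear speed of driver below 0.02 m/s); the robot touches nothing.
It fails at once if the gripper pushes on the box, its fasteners or the panel (more than 2 N) (contact force between any of the fingers, the arm and dustbox above 2 N or contact force between any of the fingers, the arm and panel above 2 N).
It fails at once if a bystander (mallet, chisel, clamp, sanding block) is moved by more than 30 mm (distance of any of mallet, chisel, clamp, sander from where it was at the start of the episode above 0.03 m).
It also fails if it takes over 58 s, if anything falls off the work surface, if the arm or the gripper's body presses on something with over 40 N, if the wrist force passes 120 N, or if a joint passes its speed limit or range.

## Robot

A 6-joint arm with a two-finger parallel gripper is mounted at the origin on the work surface. World frame = base frame: x ahead of the robot, y to its left, z up, the work surface at z = 0. Lengths are in mm, angles in rad, forces in N, time in s.
With the tool pointing down it reaches from about 300 to 1000 mm from the base axis. Payload 5.1 kg.
Tool frame: the origin (TCP) lies at the very end of the fingers, on their centre line; the grasp point (between the pads) lies 19 mm behind it; z points along the fingers, y is the line along which they close (so a half turn about z gives the same grasp; the last joint's range is limited). The gripper opens to 95 mm and grips with 3 to 60 N. Pads are 20 mm wide; open, the fingers measure 119 mm over their backs; the gripper's body (75 mm by 180 mm) begins 59 mm behind the grasp point.
Start: joints at [1.056, 0.124, 1.65, -0, 1.367, -0.083], TCP at [272.047, 590.317, 214.656] pointing down, gripper open.
Joint ranges: [-2.61, 2.61], [-1.02, 2.33], [0.03, 2.71], [-1.35, 4.49], [0.32, 2.68], [-2.91, 2.91]. Speed limits (rad/s): [2.57, 2.57, 3.14, 3.14, 3.14, 3.14].

## Interface

Orientations are given as a rotation vector (axis times angle).
In Python, from cell import get_state, snapshot, finish_job gives the robot as it stands.
- The arm moves only by the tool apply_moves, never from a script. Its argument "series" is a list of rows, each a list of 7 numbers: the shift along the tool's x, y, z scaled (see below), then the turn, a rotation vector about the tool's x, y, z scaled (see below), then the opening, from 0 (shut) to 1 (fully open). In form: [[dx, dy, dz, wx, wy, wz, jaw], ...]. A call has 1 to 10 rows; each row is the pose to reach, as a shift and turn from the pose commanded when the call began, along the tool's axes at that moment; what a row does not reach only later rows make up. The controller multiplies each number of a shift by 0.8 m and each number of a turn by 45 degrees. A row lasts 1/10 s, in which the tool goes at most 50 mm and 8.59 degrees, less where a joint would pass 70% of its speed; a pose out of reach is approached as far as the arm can. A call with a number of a shift or a turn outside -1 to 1 is refused whole. A call with a gripper value outside its range is refused whole. The fingers move at their own pace and stop on an object; "squeeze" is the grip in N (left out, the last holds). Time passes only in rows, so rows that repeat a pose let the fingers close. It gives the time, the measured TCP pose, the force, the opening and the grip force at its end, in the units of the state.
- get_state(): the state, without advancing time (a new reading comes with each control period).
- snapshot(name): name is "scene" or "top"; returns a dict with "image" (420x560x3 uint8, red, green, blue), "range_z" (420x560 float32, mm along the optical axis (not along the pixel's ray), 0 where there is no reading), "vertical_fov" (degrees; the focal length in pixels is half the picture's height over the tangent of half this angle, whatever the lens; pixels are square), "cx", "cy" (the principal point, pixels), "R" (3x3) and "t" (3): a world point X has camera coordinates R X + t. Camera axes: x right, y down, z forward; pixel columns grow to the right and rows downward; lengths in mm; the calibration is good to about 2 mm. A picture is of the moment at which its call begins.
- finish_job(): hands the job in; it is judged then, once.
The state is a dict: "time": time; "q": joint angles; "joint_velocities": joint speeds; "effort": joint torques, N m; "tcp_pos": TCP position; "eef_rot": TCP orientation; "contact_force": force on the tool from outside, world axes, zero at the start; "moment": the same for the moment, N m; "width": opening from 0.0 (shut) to 1.0 (fully open); "finger_force": force on a finger pad.
Only numpy, scipy, OpenCV 4.12 (cv2) and the standard library are available. Lean on these libraries where they do the work, as an engineer would, in place of code of your own. Each camera call takes 0.05 s, during which the arm holds its last target. There are 200 camera calls.

## Working session

There is one attempt and no reset: what is moved stays moved. The work goes in short steps, Python scripts to look and compute and a tool call to move; the robot and the scene stay as the last step left them, time stands still between calls to the robot, and variables do not carry over. Pictures are saved under pics/ and viewed, at most 10 in all, crops included, and the job is handed in when it is done.

Besides the shell and the picture viewer there is one more tool, called after "Emit:" as name(argument=value, ...) on one line, values as JSON. apply_moves: Moves the arm, as the interface text tells. Its arguments: {"type":"object","properties":{"series":{"type":"array"},"squeeze":{"type":"number"}},"required":["series"]}

```bash
mkdir -p pics; ls; cat > h.py <<'E'
import numpy as np, cv2, pickle
from cell import get_state, snapshot
def take(n,tag):
    s=snapshot(n); pickle.dump(s,open(f'{tag}.pkl','wb')); cv2.imwrite(f'pics/{tag}.png',s['image'][:,:,::-1]); return s
def load(tag): return pickle.load(open(f'{tag}.pkl','rb'))
def foc(s): return 210/np.tan(np.radians(s['vertical_fov'])/2)
def ray(s,u,v):
    R=np.array(s['R']);t=np.array(s['t']);f=foc(s)
    d=R.T@np.array([(u-s['cx'])/f,(v-s['cy'])/f,1]); return -R.T@t,d
def onz(s,u,v,z):
    c,d=ray(s,u,v); return c+d*(z-c[2])/d[2]
def cloud(s):
    R=np.array(s['R']);t=np.array(s['t']);f=foc(s);z=s['range_z'].astype(float)
    v,u=np.mgrid[0:420,0:560]
    P=np.stack([(u-s['cx'])/f*z,(v-s['cy'])/f*z,z],-1)
    W=(P-t)@R; W[z==0]=np.nan; return W
def proj(s,X):
    p=np.array(s['R'])@np.array(X)+np.array(s['t']);f=foc(s); return p[:2]/p[2]*f+[s['cx'],s['cy']]
E
python3 - <<'E'
from h import *
for n in('scene','top'):
    s=take(n,n+'0'); print(n,s['vertical_fov'],s['cx'],s['cy'],-np.array(s['R']).T@s['t'])
print(get_state())
E
```

```text
pics
scene 50.09996203611108 280.1099435337529 209.64024097062187 [1156.27548762 -785.39540984 1049.30782994]
top 53.73789578374462 280.3098462042203 207.20201583852744 [ 431.27378075    5.64579558 1489.67468079]
{'time': 0.1, 'q': array([ 1.05641229e+00,  1.24437962e-01,  1.65153573e+00, -1.62405072e-05,
        1.36750804e+00, -8.26279085e-02]), 'joint_velocities': array([ 8.74107120e-04, -1.44859010e-03, -2.87044037e-03,  6.88416131e-04,
       -3.91124789e-05, -7.62835855e-04]), 'effort': array([ 2.36660990e-04, -4.18880653e+01, -3.61097431e+01,  7.76801258e-02,
        4.61909501e-02, -6.09979566e-05]), 'tcp_pos': array([271.76173459, 589.8186808 , 213.51223063]), 'eef_rot': array([-6.72824383e-01, -3.06814419e+00,  2.84299580e-03]), 'contact_force': array([-0.00550822, -0.42492742, -0.52345646]), 'moment': array([0.01016649, 0.01067124, 0.00138627]), 'finger_force': 0.0, 'width': 1.0044823784943133}
```

View pics/top0.png

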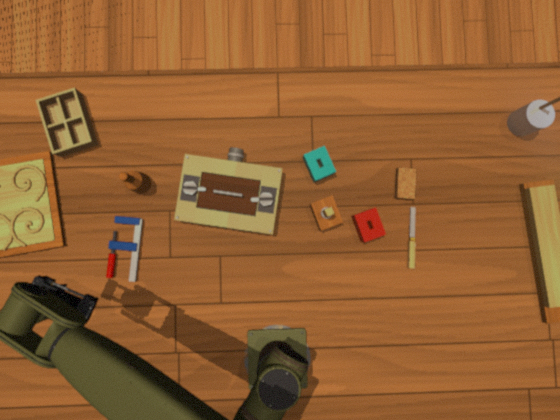

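View pics/scene0.png

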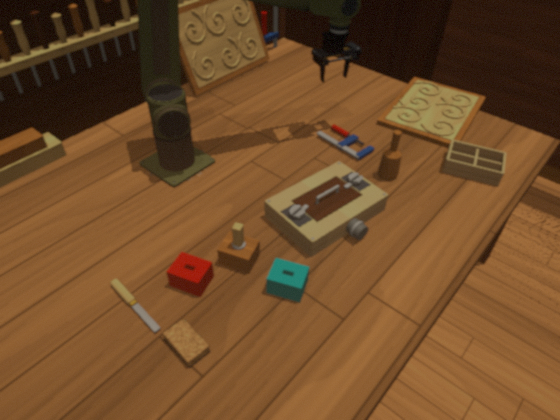

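Candidates for the driver and block: the wooden block with a handle in it at top (327,213), scene (239,245); the turquoise look-alike at top (320,163); the red look-alike at top (369,225). By the description I choose the wooden one. The box is at top (229,195), pipe stub up (+x), A is the left head (190,188), B the right one (267,199).

```bash
python3 - <<'E'
from h import *
s=load('top0'); W=cloud(s); c=load('scene0'); V=cloud(c)
def rect(P):
    r=cv2.minAreaRect(P[:,:2].astype(np.float32)); return np.round(r[0],1),np.round(r[1],1),round(r[2],2)
def win(W,cx,cy,r,z0,z1):
    m=(np.abs(W[...,0]-cx)<r)&(np.abs(W[...,1]-cy)<r)&(W[...,2]>z0)&(W[...,2]<z1); return W[m]
b=onz(s,229,195,70); k=onz(s,327,213,65); print('box~',b,'block~',k)
for nm,w in(('top',W),('scene',V)):
    P=win(w,b[0],b[1],230,62,78); print(nm,'boxtop',len(P),rect(P),np.median(P[:,2]))
    P=win(w,b[0],b[1],230,84,96); lab=P[:,1]>b[1]
    for q in(P[lab],P[~lab]): print('  heads/handle',len(q),q.mean(0).round(1))
    P=win(w,k[0],k[1],75,58,72); print('  block',len(P),rect(P),P.mean(0).round(1))
    P=win(w,k[0],k[1],75,100,160); print('  handle',len(P),rect(P),P.mean(0).round(1),P[:,2].max(), rect(P[P[:,2]>138]) if (P[:,2]>138).sum()>3 else '')
def crop(s,u,v,r,k): 
    a=s['image'][v-r:v+r,u-int(r*1.3):u+int(r*1.3),::-1]; return cv2.resize(a,(390,300),interpolation=cv2.INTER_CUBIC)
o=np.vstack([np.hstack([crop(s,190,188,15,0),crop(s,267,199,15,0)]),np.hstack([crop(s,327,213,22,0),crop(c,239,245,32,0)])])
cv2.imwrite('pics/crop.png',o)
E
```

```text
box~ [574.66280594 150.08803268  70.        ] block~ [ 503.76464809 -185.38558568   65.        ]
top boxtop 6052 (array([602.1, 149. ]), array([341.1, 276.6]), 80.06) 70.36320542693082
  heads/handle 135 [599.6 270.6  90.9]
  heads/handle 131 [556.9  28.9  90.5]
  block 563 (array([ 504.8, -183.8]), array([100.1,  80.9]), 19.63) [ 504.1 -182.4   65. ]
  handle 80 (array([ 504.9, -182.5]), array([26.3, 28.2]), 24.89) [ 503.8 -180.6  141. ] 150.36758823919672 (array([ 504.8, -182.3]), array([26.3, 26.1]), 24.89)
scene boxtop 4788 (array([603.8, 149. ]), array([347.5, 283.8]), 79.95) 70.07109220542989
  heads/handle 108 [602.9 272.5  89.3]
  heads/handle 148 [560.5  34.   90.1]
  block 604 (array([ 505.7, -183.7]), array([102. ,  85.6]), 19.99) [ 511.7 -189.3   65.2]
  handle 182 (array([ 507.6, -184.9]), array([28.3, 29.7]), 18.98) [ 511.1 -187.4  129.5] 148.57713201225553 (array([ 507.2, -184.5]), array([27.2, 28.9]), 19.57)
```

View pics/crop.png

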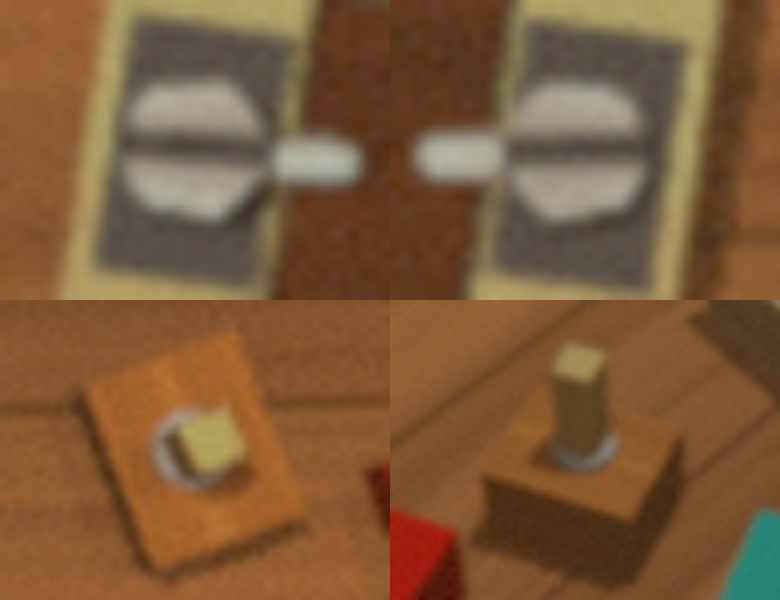

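The crop shows the wooden block with the square handle standing in its collar, so the choice is confirmed. Both slots run nearly horizontally in the image, with the tongues pointing inward over the panel. Next I refine the head centres, slot angles and driver, and compute the first move.

```bash
cat >> h.py <<'E'
from scipy.spatial.transform import Rotation as Ro
def goto(xyz,yaw,st=None):
    """shift/turn numbers to put TCP at xyz, tool down, tool x axis at yaw (deg)"""
    st=st or get_state(); R0=Ro.from_rotvec(st['eef_rot'])
    c,s=np.cos(np.radians(yaw)),np.sin(np.radians(yaw))
    Rg=Ro.from_matrix(np.array([[c,s,0],[s,-c,0],[0,0,-1]]))
    d=R0.inv().apply(np.array(xyz)-st['tcp_pos'])/800; w=(R0.inv()*Rg).as_rotvec()/np.radians(45)
    x=R0.as_matrix()[:,0]
    print('t',round(st['time'],2),'tcp',st['tcp_pos'].round(1),'yaw',np.degrees(np.arctan2(x[1],x[0])).round(1),'q6',st['q'][5].round(2),'F',st['contact_force'].round(1),'w',round(st['width'],3),'ff',round(st['finger_force'],1))
    print('   d',d.round(4),'w',w.round(4))
E
python3 - <<'E'
from h import *
s=load('top0'); W=cloud(s); c=load('scene0'); V=cloud(c)
u=np.array([np.cos(np.radians(80)),np.sin(np.radians(80))])
for nm,w in(('top',W),('scene',V)):
    H=[]
    for g in((597,277),(552,21)):
        m=(np.hypot(w[...,0]-g[0],w[...,1]-g[1])<32)&(w[...,2]>84)&(w[...,2]<97)
        P=w[m]; (x,y),r=cv2.minEnclosingCircle(P[:,:2].astype(np.float32)); H.append((x,y)); print(nm,'head',len(P),P.mean(0).round(1),(round(x,1),round(y,1)),round(r,1))
    H=np.array(H); d=H[0]-H[1]; print('  ang',np.degrees(np.arctan2(d[1],d[0])),np.hypot(*d),'mid',H.mean(0))
    # box top, without pipe: rectangle
    m=(w[...,2]>64)&(w[...,2]<76)&(np.hypot(w[...,0]-576,w[...,1]-149)<215)
    im=cv2.morphologyEx(m.astype(np.uint8),cv2.MORPH_OPEN,np.ones((15,15)))
    P=w[(im>0)&m]; r=cv2.minAreaRect(P[:,:2].astype(np.float32)); print('  box',r)
g=cv2.cvtColor(s['image'],cv2.COLOR_RGB2GRAY).astype(float)
for nm,cen in(('A',(597,277)),('B',(552,21))):
    p=proj(s,[*cen,90.5]); big=cv2.getRectSubPix(g.astype(np.float32),(15,15),(float(p[0]),float(p[1])))
    # darkest row per column, weighted
    xs=np.arange(3,12); ys=[]
    for x in xs:
        col=big[4:11,x]; wt=np.clip(np.percentile(col,70)-col,0,None)**2; ys.append((wt*np.arange(4,11)).sum()/wt.sum())
    k=np.polyfit(xs,ys,1); print(nm,p,'slope',k, np.round(ys,1))
    a=onz(s,p[0]-5,p[1]-7+np.polyval(k,2),85); b=onz(s,p[0]+5,p[1]-7+np.polyval(k,12),85)
    print('  slot dir deg',np.degrees(np.arctan2(*(b-a)[[1,0]])), 'mid',(a+b)/2)
# tongue tips: light on dark panel
goto((506,-183.5,190),20)
E
```

```text
top head 126 [601.5 279.6  90.7] (601.3, 280.0) 24.1
top head 128 [556.2  24.5  90.5] (556.4, 24.3) 23.9
  ang 80.03576512702836 259.59554114712586 mid [578.87750244 152.12366676]
  box ((0.0, 0.0), (0.0, 0.0), 0.0)
scene head 101 [603.9 278.5  89.2] (603.3, 281.4) 26.8
scene head 131 [558.6  23.1  89.8] (558.6, 26.1) 26.2
  ang 80.04730464222432 259.1790824665502 mid [580.9503479  153.72100067]
  box ((617.2957153320312, 184.46234130859375), (192.5345916748047, 348.0428771972656), 23.00785255432129)
A [190.61305019 188.83138947] slope [0.07479346 4.96168451] [5.3 5.3 5.3 5.4 5.4 5.5 5.6 5.6 6. ]
  slot dir deg -95.82922938033772 mid [602.82052633 277.99158913  85.        ]
B [266.70736689 200.0522042 ] slope [-0.02520455  5.56149042] [5.5 5.5 5.4 5.4 5.4 5.3 5.4 5.3 5.3]
  slot dir deg -90.09468619235949 mid [557.98333708  20.91017261  85.        ]
t 0.1 tcp [271.8 589.8 213.5] yaw 155.3 q6 -0.08 F [-0.  -0.4 -0.5] w 1.004 ff 0.0
   d [-0.6704 -0.7554  0.0307] w [-1.4000e-03  2.7000e-03  3.0058e+00]
```

Emit:
apply_moves(series=[[-0.67,-0.755,0,0,0,1,1],[-0.67,-0.755,0,0,0,1,1],[-0.67,-0.755,0,0,0,1,1],[-0.67,-0.755,0,0,0,1,1],[-0.67,-0.755,0,0,0,1,1],[-0.67,-0.755,0,0,0,1,1],[-0.67,-0.755,0,0,0,1,1],[-0.67,-0.755,0,0,0,1,1],[-0.67,-0.755,0,0,0,1,1],[-0.67,-0.755,0,0,0,1,1]], squeeze=60)

```text
time: 1.1
tcp_pos: [416.8, 109.8, 214.4]
eef_rot: [1.796, 2.578, 0.0]
contact_force: [0.8, 0.7, 0.1]
width: 0.998
finger_force: 0.0
```

```bash
python3 -c "
from h import *
goto((505.5,-183.5,190),20)"
```

```text
t 1.1 tcp [416.8 109.8 214.4] yaw 110.3 q6 -0.22 F [0.8 0.7 0.1] w 0.998 ff 0.0
   d [-0.3824 -0.0231  0.0306] w [ 4.0000e-04 -3.0000e-04  2.0062e+00]
```

Emit:
apply_moves(series=[[-0.38,-0.023,0,0,0,1,1],[-0.38,-0.023,0,0,0,1,1],[-0.38,-0.023,0,0,0,1,1],[-0.38,-0.023,0,0,0,1,1],[-0.38,-0.023,0,0,0,1,1],[-0.38,-0.023,0,0,0,1,1],[-0.38,-0.023,0,0,0,1,1],[-0.38,-0.023,0,0,0,1,1]])

```text
time: 1.9
tcp_pos: [504.6, -180.7, 213.8]
eef_rot: [-2.646, -1.69, 0.001]
contact_force: [0.5, 0.6, 0.6]
width: 1.001
finger_force: 0.0
```

```bash
python3 -c "
from h import *
goto((505.5,-183.5,190),20)"
```

```text
t 1.9 tcp [ 504.6 -180.7  213.8] yaw 65.1 q6 -0.01 F [0.5 0.6 0.6] w 1.001 ff 0.0
   d [-0.0027  0.0025  0.0298] w [-2.500e-03  6.000e-04  1.003e+00]
```

Emit:
apply_moves(series=[[-0.003,0.0025,0.03,0,0,1,1],[-0.003,0.0025,0.03,0,0,1,1],[-0.003,0.0025,0.03,0,0,1,1],[-0.003,0.0025,0.03,0,0,1,1],[-0.003,0.0025,0.03,0,0,1,1],[-0.003,0.0025,0.03,0,0,1,1],[-0.003,0.0025,0.03,0,0,1,1]])

```text
time: 2.6
tcp_pos: [505.4, -180.9, 190.5]
eef_rot: [-3.091, -0.556, 0.0]
contact_force: [0.1, -0.0, 0.5]
width: 0.997
finger_force: 0.0
```

```bash
python3 -c "
from h import *
goto((505.5,-183.5,90),20)"
```

```text
t 2.6 tcp [ 505.4 -180.9  190.5] yaw 20.4 q6 0.77 F [ 0.1 -0.   0.5] w 0.997 ff 0.0
   d [-0.001   0.0031  0.1257] w [-0.0008  0.0001  0.0091]
```

Emit:
apply_moves(series=[[-0.001,0.003,0.04,0,0,0,1],[-0.001,0.003,0.08,0,0,0,1],[-0.001,0.003,0.125,0,0,0,1],[-0.001,0.003,0.125,0,0,0,1],[-0.001,0.003,0.125,0,0,0,0.5],[-0.001,0.003,0.125,0,0,0,0.15],[-0.001,0.003,0.125,0,0,0,0.15],[-0.001,0.003,0.125,0,0,0,0],[-0.001,0.003,0.125,0,0,0,0],[-0.001,0.003,0.125,0,0,0,0]], squeeze=60)

```text
time: 3.6
tcp_pos: [506.1, -185.5, 91.2]
eef_rot: [3.092, 0.552, 0.001]
contact_force: [0.2, -0.3, -0.2]
width: 0.55
finger_force: 0.0
```

```bash
python3 -c "
from h import *
goto((505.5,-183.5,200),20)"
```

```text
t 3.6 tcp [ 506.1 -185.5   91.2] yaw 20.3 q6 0.77 F [ 0.2 -0.3 -0.2] w 0.55 ff 0.0
   d [ 0.0003 -0.0025 -0.136 ] w [ 0.0007 -0.0007  0.0057]
```

Emit:
apply_moves(series=[[0,0,0,0,0,0,0],[0,0,0,0,0,0,0],[0,0,0,0,0,0,0],[0,0,0,0,0,0,0],[0,0,0,0,0,0,0],[0,0,0,0,0,0,0],[0,0,0,0,0,0,0],[0,0,0,0,0,0,0],[0,0,0,0,0,0,0]])

```text
time: 4.5
tcp_pos: [505.7, -185.0, 90.5]
eef_rot: [-3.092, -0.552, 0.001]
contact_force: [-1.0, 3.0, 0.4]
width: 0.282
finger_force: 60.0
```

```bash
python3 -c "
from h import *
goto((505.5,-183.5,220),20)"
```

```text
t 4.5 tcp [ 505.7 -185.    90.5] yaw 20.3 q6 0.77 F [-1.   3.   0.4] w 0.282 ff 60.0
   d [ 0.0004 -0.002  -0.1618] w [-0.0011  0.0003  0.0057]
```

Emit:
apply_moves(series=[[0,0,-0.03,0,0,0,0],[0,0,-0.07,0,0,0,0],[0,0,-0.11,0,0,0,0],[0,0,-0.15,0,0,0,0],[0,0,-0.15,0,0,0,0],[0,0,-0.15,0,0,0,0]])

```text
time: 5.1
tcp_pos: [506.0, -185.8, 210.7]
eef_rot: [3.091, 0.552, 0.001]
contact_force: [-0.2, 0.0, -2.3]
width: 0.284
finger_force: 60.0
```

```bash
python3 -c "
from h import *
goto((602,280,210),85)
s=take('scene','scene1'); t=take('top','top1')
def crop(s,X,r):
    u,v=proj(s,X).astype(int); a=s['image'][v-r:v+r,u-r:u+r,::-1]; return cv2.resize(a,(390,390),interpolation=cv2.INTER_CUBIC)
cv2.imwrite('pics/c1.png',np.hstack([crop(s,[505,-184,180],50),crop(t,[505,-184,180],40)]))"
```

```text
t 5.1 tcp [ 506.  -185.8  210.7] yaw 20.3 q6 0.77 F [-0.2  0.  -2.3] w 0.284 ff 60.0
   d [ 3.141e-01 -5.048e-01  3.000e-04] w [ 2.2000e-03  5.0000e-04 -1.4389e+00]
```

View pics/c1.png

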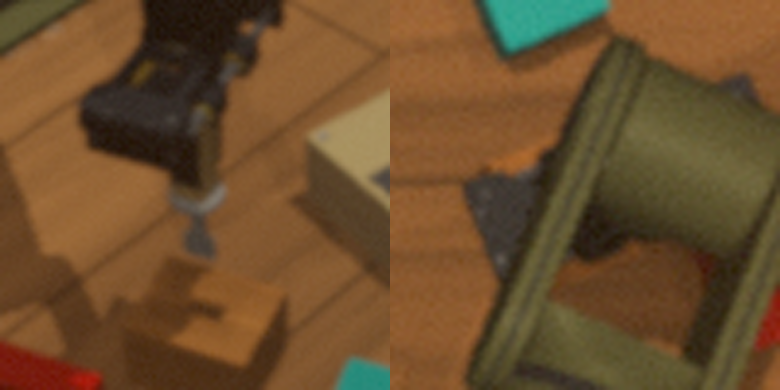

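The scene crop shows the driver held upright in the gripper, its blade clear above the wooden block's hole. Next, over to fastener A.

Emit:
apply_moves(series=[[0.314,-0.505,0,0,0,-0.9,0],[0.314,-0.505,0,0,0,-0.9,0],[0.314,-0.505,0,0,0,-0.9,0],[0.314,-0.505,0,0,0,-0.9,0],[0.314,-0.505,0,0,0,-0.9,0],[0.314,-0.505,0,0,0,-0.9,0],[0.314,-0.505,0,0,0,-0.9,0],[0.314,-0.505,0,0,0,-0.9,0],[0.314,-0.505,0,0,0,-0.9,0],[0.314,-0.505,0,0,0,-0.9,0]])

```text
time: 6.2
tcp_pos: [600.5, 283.9, 207.3]
eef_rot: [-2.707, -1.592, 0.006]
contact_force: [0.8, -0.9, -0.6]
width: 0.282
finger_force: 60.0
```

```bash
python3 -c "
from h import *
goto((602,280,200),85)"
```

```text
t 6.2 tcp [600.5 283.9 207.3] yaw 60.9 q6 0.87 F [ 0.8 -0.9 -0.6] w 0.282 ff 60.0
   d [-0.0034  0.004   0.0091] w [-0.0044  0.0025 -0.5351]
```

Emit:
apply_moves(series=[[0,0,0.008,0,0,-0.535,0],[0,0,0.008,0,0,-0.535,0],[0,0,0.008,0,0,-0.535,0],[0,0,0.008,0,0,-0.535,0],[0,0,0.008,0,0,-0.535,0],[0,0,0.008,0,0,-0.535,0]])

```text
time: 6.8
tcp_pos: [601.3, 280.4, 203.2]
eef_rot: [-2.321, -2.117, 0.002]
contact_force: [-0.1, -0.7, -1.4]
width: 0.283
finger_force: 60.0
```

```bash
python3 -c "
from h import *
goto((602,280,180),85)
s=take('scene','scene2')
def crop(s,X,r):
    u,v=proj(s,X).astype(int); a=s['image'][v-r:v+r,u-r:u+r,::-1]; return cv2.resize(a,(500,500),interpolation=cv2.INTER_CUBIC)
cv2.imwrite('pics/c2.png',crop(s,[602,280,110],35))
goto((602,280,180),85)"
```

```text
t 6.8 tcp [601.3 280.4 203.2] yaw 84.7 q6 0.45 F [-0.1 -0.7 -1.4] w 0.283 ff 60.0
   d [-0.0003  0.001   0.029 ] w [-0.0017  0.0009 -0.0061]
t 6.85 tcp [601.4 280.4 203.6] yaw 84.7 q6 0.45 F [ 0.  -1.2 -2.2] w 0.287 ff 60.0
   d [-0.0004  0.0008  0.0295] w [-0.001   0.0005 -0.0056]
```

View pics/c2.png

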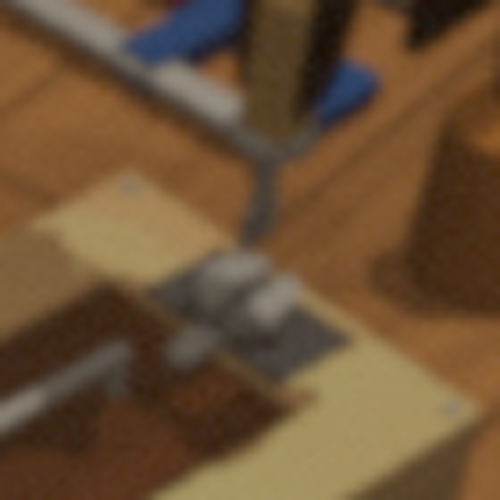

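The picture shows the blade upright above head A and lined up with the slot (crop about (250,265)). I lower it gently.

Emit:
apply_moves(series=[[0,0.001,0.01,0,0,0,0],[0,0.001,0.02,0,0,0,0],[0,0.001,0.027,0,0,0,0],[0,0.001,0.032,0,0,0,0],[0,0.001,0.036,0,0,0,0],[0,0.001,0.04,0,0,0,0],[0,0.001,0.044,0,0,0,0],[0,0.001,0.047,0,0,0,0],[0,0.001,0.047,0,0,0,0],[0,0.001,0.047,0,0,0,0]])

```text
time: 7.85
tcp_pos: [602.3, 280.6, 166.6]
eef_rot: [-2.319, -2.119, 0.0]
contact_force: [0.2, 0.2, -2.1]
width: 0.279
finger_force: 60.0
```

```bash
python3 -c "
from h import *
goto((602,280,165),85);print(get_state()['moment'])"
```

```text
t 7.85 tcp [602.3 280.6 166.6] yaw 84.8 q6 0.45 F [ 0.2  0.2 -2.1] w 0.279 ff 60.0
   d [-0.0007 -0.0003  0.002 ] w [-0.0005  0.0001 -0.0038]
[-0.03973604  0.28850827 -0.00333818]
```

Emit:
apply_moves(series=[[0,0,0,0,0,-0.1,0],[0,0,0,0,0,-0.2,0],[0,0,0,0,0,-0.3,0],[0,0,0,0,0,-0.4,0],[0,0,0,0,0,-0.5,0],[0,0,0,0,0,-0.6,0],[0,0,0,0,0,-0.7,0],[0,0,0,0,0,-0.8,0],[0,0,0,0,0,-0.9,0],[0,0,0,0,0,-0.96,0]])

```text
time: 8.85
tcp_pos: [601.2, 280.4, 166.5]
eef_rot: [-1.372, -2.823, 0.003]
contact_force: [-3.6, -0.8, -0.6]
width: 0.279
finger_force: 60.0
```

```bash
python3 -c "
from h import *
goto((602,280,166),172);print(get_state()['moment'])"
```

```text
t 8.85 tcp [601.2 280.4 166.5] yaw 128.2 q6 -0.31 F [-3.6 -0.8 -0.6] w 0.279 ff 60.0
   d [-0.001   0.0004  0.0006] w [-0.0027 -0.0032 -0.9743]
[-0.14692674  0.89464929 -0.13703485]
```

Emit:
apply_moves(series=[[0,0,0,0,0,-0.1,0],[0,0,0,0,0,-0.2,0],[0,0,0,0,0,-0.3,0],[0,0,0,0,0,-0.4,0],[0,0,0,0,0,-0.5,0],[0,0,0,0,0,-0.6,0],[0,0,0,0,0,-0.7,0],[0,0,0,0,0,-0.8,0],[0,0,0,0,0,-0.9,0],[0,0,0,0,0,-0.97,0]])

```text
time: 9.85
tcp_pos: [601.4, 280.5, 166.5]
eef_rot: [-0.224, -3.131, 0.001]
contact_force: [-2.7, 0.2, -1.6]
width: 0.286
finger_force: 60.0
```

```bash
python3 -c "
from h import *
goto((602,280,166),172);print(get_state()['moment'])"
```

```text
t 9.85 tcp [601.4 280.5 166.5] yaw 171.8 q6 -1.07 F [-2.7  0.2 -1.6] w 0.286 ff 60.0
   d [-0.0009 -0.0006  0.0007] w [-0.0009 -0.0034 -0.0039]
[-0.07427314  0.79478145 -0.06520333]
```

Emit:
apply_moves(series=[[0,0,0,0,0,-0.06,0],[0,0,0,0,0,-0.1,0],[0,0,0,0,0,-0.1,0]])

```text
time: 10.15
tcp_pos: [601.5, 280.5, 166.5]
eef_rot: [-0.105, -3.137, 0.001]
contact_force: [-3.0, -0.5, -1.2]
width: 0.28
finger_force: 60.0
```

```bash
python3 -c "
from h import *
goto((602,280,205),90);print(get_state()['moment'])"
```

```text
t 10.15 tcp [601.5 280.5 166.5] yaw 176.2 q6 -1.15 F [-3.  -0.5 -1.2] w 0.28 ff 60.0
   d [-0.0006 -0.0007 -0.0481] w [-2.800e-03 -1.900e-03  1.915e+00]
[-0.09527337  0.86609098 -0.09201692]
```

Emit:
apply_moves(series=[[0,0,0,0,0,0.08,0],[0,0,-0.01,0,0,0.08,0],[0,0,-0.03,0,0,0.08,0],[0,0,-0.05,0,0,0.08,0],[0,0,-0.05,0,0,0.08,0],[0,0,-0.05,0,0,0.08,0]])

```text
time: 10.75
tcp_pos: [603.2, 280.8, 208.5]
eef_rot: [0.203, 3.132, 0.002]
contact_force: [-0.9, -0.1, -2.9]
width: 0.282
finger_force: 60.0
```

```bash
python3 -c "
from h import *
goto((557,24.5,205),90)
V=cloud(take('scene','scene3'))
u=np.array([np.cos(np.radians(80.04)),np.sin(np.radians(80.04))])
for sg in(1,-1):
  for off in (30,-30,0):
    p=np.array([580,153])+sg*93*u+off*np.array([u[1],-u[0]])
    m=(np.hypot(V[...,0]-p[0],V[...,1]-p[1])<9); print(sg,off,m.sum(),np.median(V[m][:,2]) if m.any() else '')
"
```

```text
t 10.75 tcp [603.2 280.8 208.5] yaw 172.6 q6 -1.09 F [-0.9 -0.1 -2.9] w 0.282 ff 60.0
   d [ 0.0159 -0.3252  0.0039] w [3.9000e-03 1.6000e-03 1.8355e+00]
1 30 166 353.11405501005584
1 -30 21 80.91929210121997
1 0 106 413.7886709238678
-1 30 19 70.6540304843217
-1 -30 11 71.02714014322723
-1 0 12 73.57023748000091
```

End A has sprung up (80.9 mm). Next is B.

Emit:
apply_moves(series=[[0.016,-0.325,0,0,0,0.95,0],[0.016,-0.325,0,0,0,0.95,0],[0.016,-0.325,0,0,0,0.95,0],[0.016,-0.325,0,0,0,0.95,0],[0.016,-0.325,0,0,0,0.95,0],[0.016,-0.325,0,0,0,0.95,0],[0.016,-0.325,0,0,0,0.95,0]])

```text
time: 11.5
tcp_pos: [555.6, 23.0, 206.0]
eef_rot: [-1.334, -2.843, 0.0]
contact_force: [0.8, -0.2, -1.1]
width: 0.286
finger_force: 60.0
```

```bash
python3 -c "
from h import *
goto((557,24.5,205),90)"
```

```text
t 11.5 tcp [555.6  23.  206. ] yaw 129.7 q6 -0.75 F [ 0.8 -0.2 -1.1] w 0.286 ff 60.0
   d [0.0003 0.0026 0.0012] w [-1.100e-03 -8.000e-04  8.827e-01]
```

Emit:
apply_moves(series=[[0,0.002,0,0,0,0.88,0],[0,0.002,0,0,0,0.88,0],[0,0.002,0,0,0,0.88,0],[0,0.002,0,0,0,0.88,0],[0,0.002,0,0,0,0.88,0],[0,0.002,0,0,0,0.88,0],[0,0.002,0,0,0,0.88,0]])

```text
time: 12.2
tcp_pos: [557.4, 26.7, 206.3]
eef_rot: [-2.212, -2.23, 0.0]
contact_force: [-0.1, -0.6, -1.7]
width: 0.283
finger_force: 60.0
```

```bash
python3 -c "
from h import *
goto((557,24.5,166),90)
s=take('scene','scene4')
def crop(s,X,r):
    u,v=proj(s,X).astype(int); a=s['image'][v-r:v+r,u-r:u+r,::-1]; return cv2.resize(a,(500,500),interpolation=cv2.INTER_CUBIC)
cv2.imwrite('pics/c4.png',crop(s,[570,120,100],58))
goto((557,24.5,166),90)"
```

```text
t 12.2 tcp [557.4  26.7 206.3] yaw 90.5 q6 -0.06 F [-0.1 -0.6 -1.7] w 0.283 ff 60.0
   d [-0.0028 -0.0006  0.0504] w [-0.0007 -0.0005  0.0105]
t 12.25 tcp [557.4  26.5 206.4] yaw 90.4 q6 -0.06 F [-0.2 -1.  -2. ] w 0.277 ff 60.0
   d [-0.0025 -0.0005  0.0504] w [-0.0007 -0.0004  0.0096]
```

View pics/c4.png

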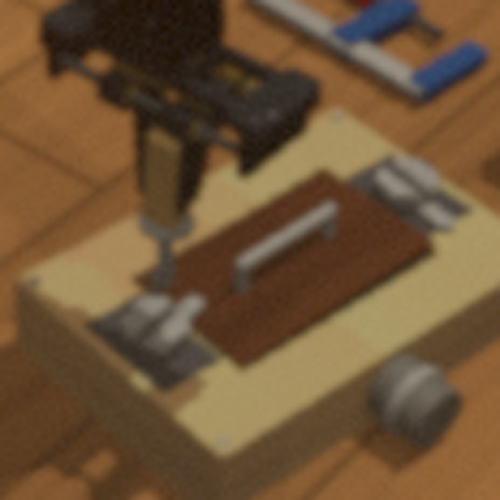

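Fastener A's tongue (crop (430,210)) is off the panel, and the driver hangs over head B (crop (160,300)), in line with its slot. I lower it.

Emit:
apply_moves(series=[[-0.002,0,0.012,0,0,0,0],[-0.002,0,0.024,0,0,0,0],[-0.002,0,0.031,0,0,0,0],[-0.002,0,0.035,0,0,0,0],[-0.002,0,0.039,0,0,0,0],[-0.002,0,0.043,0,0,0,0],[-0.002,0,0.047,0,0,0,0],[-0.002,0,0.05,0,0,0,0],[-0.002,0,0.05,0,0,0,0],[-0.002,0,0.05,0,0,0,0]])

```text
time: 13.25
tcp_pos: [557.4, 23.8, 166.7]
eef_rot: [2.217, 2.226, 0.0]
contact_force: [0.1, 0.2, -2.2]
width: 0.28
finger_force: 60.0
```

```bash
python3 -c "
from h import *
goto((557,24.5,166),90);print(get_state()['moment'])"
```

```text
t 13.25 tcp [557.4  23.8 166.7] yaw 90.2 q6 -0.06 F [ 0.1  0.2 -2.2] w 0.28 ff 60.0
   d [ 0.0008 -0.0005  0.0009] w [ 0.0001 -0.      0.0052]
[-0.06529543  0.14428323  0.00014493]
```

Emit:
apply_moves(series=[[0,0,0,0,0,-0.1,0],[0,0,0,0,0,-0.2,0],[0,0,0,0,0,-0.3,0],[0,0,0,0,0,-0.4,0],[0,0,0,0,0,-0.5,0],[0,0,0,0,0,-0.6,0],[0,0,0,0,0,-0.7,0],[0,0,0,0,0,-0.8,0],[0,0,0,0,0,-0.9,0],[0,0,0,0,0,-0.96,0]])

```text
time: 14.25
tcp_pos: [556.7, 23.7, 166.7]
eef_rot: [-1.238, -2.886, 0.002]
contact_force: [-2.8, -0.3, -0.7]
width: 0.282
finger_force: 60.0
```

Emit:
apply_moves(series=[[0,0,0,0,0,-0.1,0],[0,0,0,0,0,-0.2,0],[0,0,0,0,0,-0.3,0],[0,0,0,0,0,-0.4,0],[0,0,0,0,0,-0.5,0],[0,0,0,0,0,-0.6,0],[0,0,0,0,0,-0.7,0],[0,0,0,0,0,-0.8,0],[0,0,0,0,0,-0.9,0],[0,0,0,0,0,-0.96,0]])

```text
time: 15.25
tcp_pos: [557.0, 24.2, 166.7]
eef_rot: [-0.089, -3.139, -0.001]
contact_force: [-0.4, 0.3, -1.3]
width: 0.279
finger_force: 60.0
```

```bash
python3 -c "
from h import *
goto((557,24.5,166),90);print(get_state()['moment'])"
```

```text
t 15.25 tcp [557.   24.2 166.7] yaw 176.8 q6 -1.57 F [-0.4  0.3 -1.3] w 0.279 ff 60.0
   d [0.     0.0004 0.0009] w [-3.000e-04 -1.800e-03  1.928e+00]
[ 0.26813997  0.31686756 -0.08476583]
```

Back off and lift, then check both ends.

Emit:
apply_moves(series=[[0,0,0,0,0,0.08,0],[0,0,-0.01,0,0,0.08,0],[0,0,-0.03,0,0,0.08,0],[0,0,-0.05,0,0,0.08,0],[0,0,-0.065,0,0,0.08,0],[0,0,-0.065,0,0,0.08,0],[0,0,-0.065,0,0,0.08,0]])

```text
time: 15.95
tcp_pos: [557.7, 23.8, 219.4]
eef_rot: [0.19, 3.134, -0.0]
contact_force: [-0.4, 0.8, -2.4]
width: 0.28
finger_force: 60.0
```

```bash
python3 -c "
from h import *
goto((505.7,-185,215),20.3)
s=take('scene','scene5');V=cloud(s)
u=np.array([np.cos(np.radians(80.04)),np.sin(np.radians(80.04))])
for sg in(1,-1):
  for off in (45,30,0,-30,-45):
    p=np.array([580,153])+sg*88*u+off*np.array([u[1],-u[0]])
    m=(np.hypot(V[...,0]-p[0],V[...,1]-p[1])<7)&(V[...,2]<120); print(sg,off,m.sum(),np.median(V[m][:,2]) if m.any() else '')
a,b=[proj(s,p).astype(int) for p in([600,330,80],[570,-20,80])]
c=s['image'][140:280,230:410,::-1]; cv2.imwrite('pics/c5.png',cv2.resize(c,(720,560),interpolation=cv2.INTER_CUBIC))
"
```

```text
t 15.95 tcp [557.7  23.8 219.4] yaw 173.0 q6 -1.5 F [-0.4  0.8 -2.4] w 0.28 ff 60.0
   d [ 0.0329 -0.267   0.0055] w [2.3000e-03 4.0000e-04 3.3943e+00]
1 45 9 79.94966891301473
1 30 8 80.4026221682696
1 0 10 79.3629568010474
1 -30 10 77.74082591708148
1 -45 9 78.22626786948067
-1 45 8 79.25965462634323
-1 30 11 78.70990820971863
-1 0 14 77.8452323789376
-1 -30 10 79.2591097736632
-1 -45 5 76.37757279533557
```

View pics/c5.png

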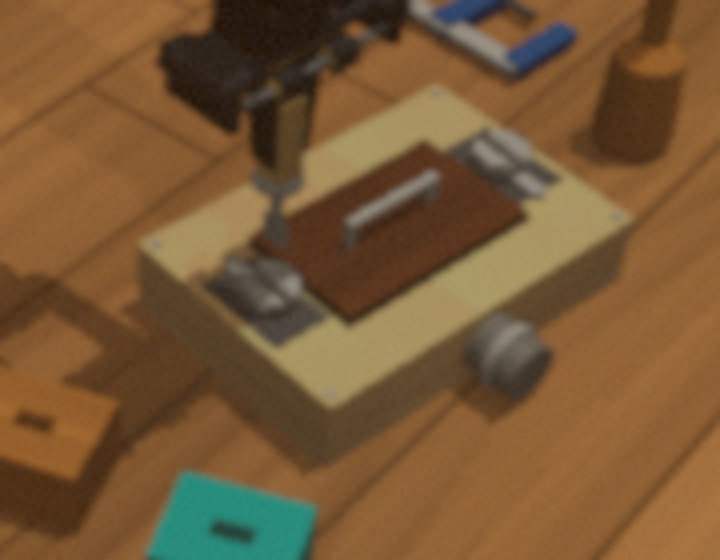

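The picture shows the panel raised at both ends (about 78–80 mm) and A's tongue off the panel (crop (510,165)); B's slot has turned too (crop (260,280)). I return the driver.

Emit:
apply_moves(series=[[0.033,-0.267,0,0,0,1,0],[0.033,-0.267,0,0,0,1,0],[0.033,-0.267,0,0,0,1,0],[0.033,-0.267,0,0,0,1,0],[0.033,-0.267,0,0,0,1,0],[0.033,-0.267,0,0,0,1,0],[0.033,-0.267,0,0,0,1,0]])

```text
time: 16.7
tcp_pos: [504.5, -185.5, 217.4]
eef_rot: [-1.377, -2.821, -0.0]
contact_force: [-0.5, -0.0, -1.5]
width: 0.282
finger_force: 60.0
```

Emit:
apply_moves(series=[[0,0,0,0,0,1,0],[0,0,0,0,0,1,0],[0,0,0,0,0,1,0],[0,0,0,0,0,1,0],[0,0,0,0,0,1,0],[0,0,0,0,0,1,0]])

```text
time: 17.3
tcp_pos: [505.1, -184.1, 217.8]
eef_rot: [-2.352, -2.08, 0.001]
contact_force: [-0.1, 0.2, -1.5]
width: 0.281
finger_force: 60.0
```

Emit:
apply_moves(series=[[0,0,0,0,0,1,0],[0,0,0,0,0,1,0],[0,0,0,0,0,1,0],[0,0,0,0,0,1,0],[0,0,0,0,0,1,0],[0,0,0,0,0,1,0]])

```text
time: 17.9
tcp_pos: [505.1, -184.1, 217.8]
eef_rot: [-2.97, -1.022, 0.002]
contact_force: [-0.2, 0.2, -1.0]
width: 0.287
finger_force: 60.0
```

```bash
python3 -c "
from h import *
goto((505.7,-185,175),20.3)"
```

```text
t 17.9 tcp [ 505.1 -184.1  217.8] yaw 38.0 q6 0.46 F [-0.2  0.2 -1. ] w 0.287 ff 60.0
   d [-0.      0.0014  0.0535] w [-0.0015  0.0011  0.3929]
```

Turn to the block's yaw, lower above the block, check with a look.

Emit:
apply_moves(series=[[0,0.001,0.02,0,0,0.39,0],[0,0.001,0.04,0,0,0.39,0],[0,0.001,0.053,0,0,0.39,0],[0,0.001,0.053,0,0,0.39,0],[0,0.001,0.053,0,0,0.39,0]])

```text
time: 18.4
tcp_pos: [505.8, -185.3, 176.2]
eef_rot: [-3.09, -0.563, 0.001]
contact_force: [-0.5, -0.0, -0.9]
width: 0.281
finger_force: 60.0
```

```bash
python3 -c "
from h import *
s=take('scene','scene6')
goto((505.7,-185,91),20.3)
u,v=proj(s,[505,-185,80]).astype(int); cv2.imwrite('pics/c6.png',cv2.resize(s['image'][v-35:v+35,u-35:u+35,::-1],(500,500),interpolation=cv2.INTER_CUBIC))
"
```

```text
t 18.45 tcp [ 506.2 -185.6  176.9] yaw 20.6 q6 0.76 F [-0.  -0.  -0.3] w 0.279 ff 60.0
   d [-0.0004 -0.001   0.1073] w [ 0.0007 -0.0007  0.0069]
```

View pics/c6.png

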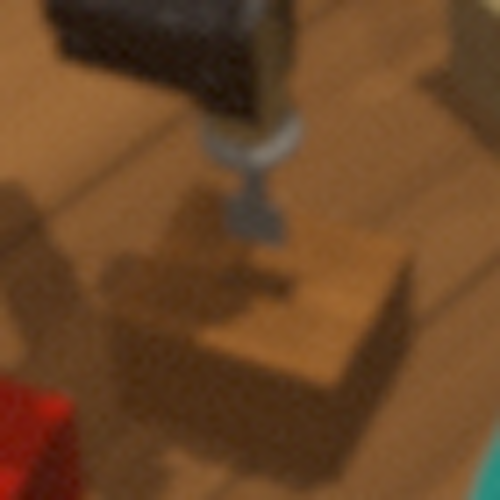

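The blade hangs straight above the hole (crop (265,285)). I lower it in.

Emit:
apply_moves(series=[[0,-0.0005,0.015,0,0,0,0],[0,-0.0005,0.027,0,0,0,0],[0,-0.0005,0.036,0,0,0,0],[0,-0.0005,0.046,0,0,0,0],[0,-0.0005,0.056,0,0,0,0],[0,-0.0005,0.068,0,0,0,0],[0,-0.0005,0.08,0,0,0,0],[0,-0.0005,0.092,0,0,0,0],[0,-0.0005,0.101,0,0,0,0],[0,-0.0005,0.106,0,0,0,0]])

```text
time: 19.45
tcp_pos: [505.2, -185.1, 90.4]
eef_rot: [-3.091, -0.559, 0.002]
contact_force: [-5.8, 3.8, 41.3]
width: 0.287
finger_force: 60.0
```

```bash
python3 -c "
from h import *
goto((505.7,-185,90.5),20.3)"
```

```text
t 19.45 tcp [ 505.2 -185.1   90.4] yaw 20.5 q6 0.76 F [-5.8  3.8 41.3] w 0.287 ff 60.0
   d [ 0.0006  0.0001 -0.0001] w [-0.001   0.0013  0.0042]
```

Emit:
apply_moves(series=[[0,0,-0.001,0,0,0,0],[0,0,-0.001,0,0,0,0],[0,0,-0.001,0,0,0,0.4],[0,0,-0.001,0,0,0,0.6],[0,0,-0.001,0,0,0,0.8],[0,0,-0.001,0,0,0,1],[0,0,-0.001,0,0,0,1],[0,0,-0.001,0,0,0,1],[0,0,-0.001,0,0,0,1],[0,0,-0.001,0,0,0,1]])

```text
time: 20.45
tcp_pos: [505.6, -185.2, 92.2]
eef_rot: [-3.092, -0.559, 0.0]
contact_force: [-0.4, 0.1, -0.3]
width: 0.898
finger_force: 0.0
```

Emit:
apply_moves(series=[[0,0,0,0,0,0,1],[0,0,-0.02,0,0,0,1],[0,0,-0.05,0,0,0,1],[0,0,-0.1,0,0,0,1],[0,0,-0.16,0,0,0,1],[0,0,-0.2,0,0,0,1],[0,0,-0.2,0,0,0,1],[0,0,-0.2,0,0,0,1]])

```text
time: 21.25
tcp_pos: [506.1, -185.5, 254.2]
eef_rot: [3.09, 0.558, 0.004]
contact_force: [0.6, 0.4, -1.0]
width: 1.0
finger_force: 0.0
```

Emit:
apply_moves(series=[[-0.1,0.2,0,0,0,0,1],[-0.1,0.2,0,0,0,0,1],[-0.1,0.2,0,0,0,0,1],[-0.1,0.2,0,0,0,0,1],[-0.1,0.2,0,0,0,0,1],[-0.1,0.2,0,0,0,0,1]])

```text
time: 21.85
tcp_pos: [485.8, -362.7, 250.1]
eef_rot: [-3.088, -0.556, 0.003]
contact_force: [0.4, 0.1, -0.4]
width: 1.003
finger_force: 0.0
```

```bash
python3 - <<'E'
from h import *
s=take('scene','scene7'); t=take('top','top7'); goto((0,0,0),0)
for n,w in(('scene',cloud(s)),('top',cloud(t))):
    m=(np.hypot(w[...,0]-505,w[...,1]+184)<40)&(w[...,2]>136)&(w[...,2]<165); P=w[m]
    print(n,len(P),P.mean(0) if len(P) else '', np.median(P[:,2]) if len(P) else '')
c=lambda s,x,y,r:cv2.resize(s['image'][y-r:y+r,x-r:x+r,::-1],(390,390),interpolation=cv2.INTER_CUBIC)
cv2.imwrite('pics/c7.png',np.hstack([c(t,229,195,58),c(s,239,245,35)]))
E
```

```text
t 21.95 tcp [ 486.5 -361.8  251.1] yaw 20.5 q6 0.48 F [-0.   0.4  0.4] w 0.998 ff 0.0
   d [-0.4106 -0.6362  0.3156] w [-0.0025  0.0013  0.4563]
scene 82 [ 509.199173   -186.95279616  143.33849579] 143.834453686867
top 69 [ 505.01869395 -184.06095867  144.17763969] 144.27241585765253
```

View pics/c7.png

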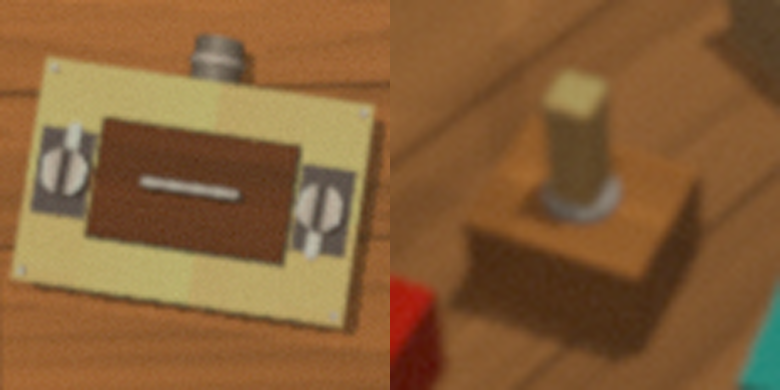

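The picture shows both tongues turned fully off the raised panel (crop (75,135) and (313,245)). The driver is standing upright in its block with the collar on the wood (crop (580,200)). I hand the job in.

```bash
python3 -c "
from cell import finish_job
print(finish_job())"
```

```text
the job is handed in; nothing more can be done
None
```

I turned both fasteners a quarter turn, the panel sprang up at both ends, and the screwdriver is back upright in its block; I handed the job in at about 22 s, with no verdict returned.

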